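# Pack the ladders and the pawn away in the storage tier

## Robot

A 6-joint arm with a two-finger parallel gripper is mounted at the origin on the work surface. World frame = base frame: x ahead of the robot, y to its left, z up, the work surface at z = 0. Lengths are in m, angles in rad, forces in N, time in s.
With the tool pointing down it reaches from about 0.4 to 0.825 m from the base axis. Payload 7 kg.
Tool frame: the origin (TCP) lies between the finger pads; the fingertips stand 8 mm ahead of it and the grasp point (between the pads) lies 11 mm behind it (arm.finger_overhang is the distance from the TCP to the fingertips, in m); z points along the fingers, y is the line along which they close (so a half turn about z gives the same grasp; the last joint's range is limited). The gripper opens to 88 mm and grips with 3 to 60 N. Pads are 19 mm wide; open, the fingers measure 130 mm over their backs; the gripper's body (78 mm by 193 mm) begins 47 mm behind the grasp point.
Start: joints at [-0.897, 0.359, 0.012, 0, -1.224, -0.288], TCP at [0.254, -0.625, 0.235] pointing down, gripper open.
Joint ranges: [-3.07, 3.07], [-1.43, 2.12], [-1.02, 1.25], [-3.03, 1.67], [-3.05, -0], [-3.03, 3.03]. Speed limits (rad/s): [2.39, 2.39, 3.01, 3.14, 3.14, 3.14].

## Interface

Orientations are given as [roll, pitch, yaw] about the fixed x, y, z axes, in that order (R = Rz(yaw) Ry(pitch) Rx(roll)).
In Python, from station import arm gives the robot as it stands.
- The arm moves only by the tool move_arm, never from a script. Its argument "rows" is text: rows parted by semicolons, each of 7 numbers parted by spaces: the turn, a rotation vector about the tool's x, y, z in degrees, then the shift along the tool's x, y, z in m, then the finger opening in m, from 0 to 0.0876. A call has 1 to 8 rows; each row shifts and turns the commanded pose from where the row before left it, along the tool's axes as they then stand; what a row does not reach is not made up. A row lasts 1/8 s, in which the tool goes at most 62.5 mm and 10.7 degrees, less where a joint would pass 70% of its speed; a pose out of reach is approached as far as the arm can. A call is refused whole if a number of a shift passes 0.0625 or a number of a turn 10.7, either way. A call with a gripper value outside its range is refused whole. The fingers move at their own pace and stop on an object; "squeeze" is the grip in N (left out, the last holds). Time passes only in rows, so rows that do not move let the fingers close. It gives the time, the measured TCP pose, the force, the opening and the grip force at its end, in the units of the state.
- arm.get_state(): the state, without advancing time (a new reading comes with each control period).
- arm.grab_frame(name): name is "scene" or "top" or "wrist"; returns (picture, depth): 420x560x3 uint8, blue, green, red; 420x560 float32, m along the optical axis (not along the pixel's ray), 0 where there is no reading.
- arm.camera_model(name): a dict with "mtx" (3x3 intrinsics, pixels), "camera_from_world" (4x4, takes a point from world to camera coordinates); the wrist camera has in their place "mount" (4x4, takes a point from camera to tool coordinates, whose origin is the TCP and whose axes are the flange's). Camera axes: x right, y down, z forward; pixel columns grow to the right and rows downward; lengths in m; the calibration is good to about 2 mm. A picture is of the moment at which its call begins: read the wrist's pose just before it. camera_model takes no time and is no camera call.
- arm.job_done(): hands the job in; it is judged then, once.
The state is a dict: "t": time; "q": joint angles; "qd": joint speeds; "joint_efforts": joint torques, N m; "eef_pos": TCP position; "ee_rot": TCP orientation; "force": force on the tool from outside, world axes, zero at the start; "moment": the same for the moment, N m; "width": finger opening in m; "gripper_force": force on a finger pad.
Only numpy, scipy, OpenCV 4.12 (cv2) and the standard library are available. Lean on these libraries where they do the work, as an engineer would, in place of code of your own. Each camera call takes 0.05 s, during which the arm holds its last target. There are 200 camera calls.

## Task

The game is over: put the pieces left on the board back into the grey storage tier with the bins. Lay each of the three wooden ladders flat in the bin made to its own length (longest in the longest, shortest in the shortest) and stand the orange pawn upright in the small square bin. The straight of wooden toy railway and the toy traffic cone belong to other toys: leave them where they are on the board.

Things in the scene. Friction and masses are not known exactly. Their poses are not given: they have to be found in the camera images.
- ladder_long_center (a point): the centre, half-way up, of the long wooden toy ladder lying flat on the game board: two rails and 6 rungs, 156 long (its x axis) x 34 wide (y) x 12 mm thick (z), 30 g; loose. At the start the top of the board is 3 mm above the shelf
- ladder_medium_center (a point): the centre, half-way up, of the medium wooden ladder, with 5 rungs, lying flat on the board: 120 long (x) x 34 wide (y) x 12 mm thick (z), 24 g; loose
- ladder_short_center (a point): the centre, half-way up, of the short wooden ladder, with 3 rungs, lying flat on the board: 84 long (x) x 34 wide (y) x 12 mm thick (z), 18 g; loose
- pawn_center (a point): the centre, half-way up (24 mm above its foot), of the orange plastic pawn standing on the board: round foot 28 mm across, waist 11 mm at 29 mm up, head 19 mm across with upright sides from 32 to 43 mm up, 48 mm tall (z up), 20 g; loose. It can be held by the head
- bin_long: the longest open bin, light grey, fixed in the grey storage tier (bins side by side in random order, 72 mm apart, x axes along the tier's). Inside 176 long (x) x 52 mm wide (y), walls 2.5 thick, 18 mm high, long sides cut away over the middle 60 mm for fingers. Origin under its centre, 3 mm above the shelf, inner floor 2.5 mm above it. The tier's rim, 26 mm high, is 47 mm or more from bin centres
- bin_medium: the middle-length bin, as the long one but 140 mm long inside (x); same walls, width, finger gaps and origin
- bin_short: the short bin with finger gaps, 104 mm long inside (x); same walls, width, finger gaps and origin
- bin_pawn: the small square bin, 52 x 52 mm inside, walls 2.5 mm thick and 15 mm high all round with no gaps; origin under its centre, 3 mm above the shelf, inner floor 2.5 mm above it
- track_center (a point): the centre, half-way up, of a straight of wooden toy railway on the board, solid with two grooves and a round peg at one end: 122 (138 with the peg at +x) long x 40 wide x 12 mm thick; loose; does not belong to the game
- cone_center (a point): the centre, half-way up, of a toy traffic cone in orange plastic standing on the board: square foot 34 x 34 x 4 mm, cone tapering to 8 mm across, 44 mm tall; loose; does not belong to the game
There are look-alikes about, which are no part of the job. What is shaped like the part that bears ladder_short_center but black, blue or purple is not meant.

How it is judged:
At the end, for the whole second after the job is handed in: Each ladder flat on the floor of its own bin, centre within 12 mm of the bin's along and across, within 0.3 rad of its direction; pawn upright on the floor of the square bin within 18 mm of its centre; railway piece and cone within 20 mm of where they began, cone upright; all released and at rest (x of ladder_long_center in the frame of bin_long between -0.012 and 0.012 m and y of ladder_long_center in the frame of bin_long between -0.012 and 0.012 m and z of ladder_long_center in the frame of bin_long between 0.0045 and 0.0125 m and angle between the z axis of ladder_long_center and the z axis of bin_long, either way round below 0.1 rad and angle between the x axis of ladder_long_center and the x axis of bin_long, either way round below 0.3 rad and x of ladder_medium_center in the frame of bin_medium between -0.012 and 0.012 m and y of ladder_medium_center in the frame of bin_medium between -0.012 and 0.012 m and z of ladder_medium_center in the frame of bin_medium between 0.0045 and 0.0125 m and angle between the z axis of ladder_medium_center and the z axis of bin_medium, either way round below 0.1 rad and angle between the x axis of ladder_medium_center and the x axis of bin_medium, either way round below 0.3 rad and x of ladder_short_center in the frame of bin_short between -0.012 and 0.012 m and y of ladder_short_center in the frame of bin_short between -0.012 and 0.012 m and z of ladder_short_center in the frame of bin_short between 0.0045 and 0.0125 m and angle between the z axis of ladder_short_center and the z axis of bin_short, either way round below 0.1 rad and angle between the x axis of ladder_short_center and the x axis of bin_short, either way round below 0.3 rad and horizontal distance between pawn_center and bin_pawn below 0.018 m and z of pawn_center in the frame of bin_pawn between 0.0225 and 0.0305 m and angle between each of pawn_center, cone_center's own z axis and vertical below 0.15 rad and distance of each of track_center, cone_center from where it was at the start of the episode below 0.02 m and linear speed of each of ladder_long, ladder_medium, ladder_short, pawn, track, cone below 0.01 m/s); the robot touches nothing.
It fails at once if the railway piece was shifted more than 20 mm or lifted (distance of track_center from where it was at the start of the episode above 0.02 m).
It fails at once if the traffic cone was shifted more than 20 mm or lifted (distance of cone_center from where it was at the start of the episode above 0.02 m).
It also fails if it takes over 122 s, if anything falls off the work surface, if the arm or the gripper's body presses on something with over 40 N, if the wrist force passes 120 N, or if a joint passes its speed limit or range.

## Working session

There is one attempt and no reset: what is moved stays moved. The work goes in short steps, Python scripts to look and compute and a tool call to move; the robot and the scene stay as the last step left them, time stands still between calls to the robot, and variables do not carry over. Pictures are saved under pics/ and viewed, at most 14 in all, crops included, and the job is handed in when it is done.

Besides the shell and the picture viewer there is one more tool, called after "Call:" as name(argument=value, ...) on one line, values as JSON. move_arm: Moves the arm, as the interface text tells. Its arguments: {"type":"object","properties":{"rows":{"type":"string"},"squeeze":{"type":"number"}},"required":["rows"]}

```bash
ls; mkdir -p pics; cat > h.py <<'E'
import numpy as np, cv2
from station import arm
from scipy.spatial.transform import Rotation as R
def cam(n):
    m=arm.camera_model(n)
    if n=="wrist":
        s=arm.get_state(); T=np.eye(4); T[:3,:3]=R.from_euler('xyz',s["ee_rot"]).as_matrix() if np.size(s["ee_rot"])==3 else np.array(s["ee_rot"]); T[:3,3]=s["eef_pos"]
        return np.array(m["mtx"]), np.linalg.inv(T@np.array(m["mount"]))
    return np.array(m["mtx"]),np.array(m["camera_from_world"])
def px2w(K,C,u,v,z):
    W=np.linalg.inv(C); d=W[:3,:3]@np.linalg.solve(K,[u,v,1.]); o=W[:3,3]
    return o+d*(z-o[2])/d[2]
def w2px(K,C,p):
    c=C@np.append(p,1); return (K@c[:3]/c[2])[:2]
E
python3 - <<'E'
from h import *
print(arm.get_state())
for n in("top","scene"):
    K,C=cam(n); im,d=arm.grab_frame(n); cv2.imwrite(f"pics/{n}0.png",im); np.savez(f"{n}0.npz",im=im,d=d,K=K,C=C); W=np.linalg.inv(C); print(n,W[:3].round(3).tolist())
print(arm.camera_model("wrist"))
E
```

```text
pics
{'t': 0.0, 'q': array([-8.96887998e-01,  3.59383610e-01,  1.10824189e-02, -3.60773883e-04,
       -1.22412214e+00, -2.88095451e-01]), 'qd': array([-0.0004927 ,  0.00099788, -0.00094486, -0.00047375,  0.00190527,
       -0.00063007]), 'joint_efforts': array([ 3.01761529e-04, -5.82709837e+01,  2.93050110e+01,  6.99681491e+00,
        6.75234071e-03, -1.76414642e-04]), 'eef_pos': array([ 0.25380872, -0.62495155,  0.23363315]), 'ee_rot': array([ 3.13993633e+00, -1.37146097e-04, -2.75590252e+00]), 'force': array([0.14723335, 0.76716542, 0.6365289 ]), 'moment': array([ 0.02315785, -0.00978893, -0.00468799]), 'gripper_force': 0.0, 'width': 0.08755751283011967}
top [[0.003, -0.998, 0.068, 0.382], [-1.0, -0.004, -0.001, 0.145], [0.001, -0.068, -0.998, 1.449]]
scene [[-0.239, 0.843, -0.482, 0.993], [0.971, 0.214, -0.108, 0.259], [0.012, -0.494, -0.869, 0.932]]
{'mtx': array([[366.40027233,   0.        , 280.48522965],
       [  0.        , 366.40027233, 205.96435378],
       [  0.        ,   0.        ,   1.        ]]), 'mount': array([[-1.46275731e-04, -9.58841603e-01, -2.83941471e-01,
         7.62946862e-02],
       [ 9.99999970e-01, -8.44123643e-05, -2.30109536e-04,
         5.76941667e-04],
       [ 1.96670425e-04, -2.83941496e-01,  9.58841587e-01,
        -1.49429920e-01],
       [ 0.00000000e+00,  0.00000000e+00,  0.00000000e+00,
         1.00000000e+00]])}
```

View pics/top0.png

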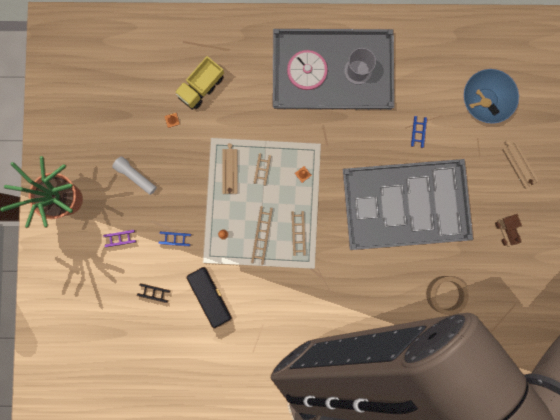

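View pics/scene0.png

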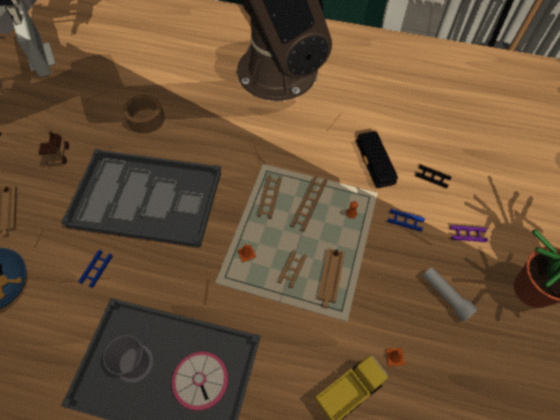

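```bash
python3 - <<'E'
from h import *
D=np.load("top0.npz"); im,d,K,C=D["im"],D["d"],D["K"],D["C"]
print(K[0,0])
x0,y0=200,130
cr=im[y0:y0+145,x0:x0+280]; cv2.imwrite("pics/crop.png",cv2.resize(cr,None,fx=2.85,fy=2.85,interpolation=cv2.INTER_CUBIC))
hsv=cv2.cvtColor(im,cv2.COLOR_BGR2HSV)
def comps(mask,z,amin):
    n,l,st,_=cv2.connectedComponentsWithStats(mask)
    for i in range(1,n):
        if st[i,4]<amin: continue
        p=np.argwhere(l==i)[:,::-1]
        w=np.array([px2w(K,C,u,v,z)[:2] for u,v in p],np.float32)
        r=cv2.minAreaRect(w*1000)
        b=cv2.boxPoints(r); e0,e1=b[1]-b[0],b[2]-b[1]; e=e0 if np.hypot(*e0)>np.hypot(*e1) else e1
        print(st[i],"hsv",np.median(hsv[l==i],0),"c",np.round(r[0],1),"size",np.round(r[1],1),"axis",np.round(np.degrees(np.arctan2(e[1],e[0]))%180,1),"z",np.round(np.median([ (np.linalg.inv(C)@np.append(np.linalg.solve(K,[u,v,1])*d[v,u],1))[2] for u,v in p]),4))
m=np.zeros(im.shape[:2],np.uint8); m[142:264,213:316]=1
mm=((hsv[...,1]>75)&(m>0)).astype(np.uint8)
mm=cv2.morphologyEx(mm,cv2.MORPH_CLOSE,np.ones((3,3),np.uint8))
print("board");comps(mm,0.015,30)
m[:]=0; m[160:250,345:470]=1
mm=((hsv[...,2]>115)&(m>0)).astype(np.uint8)
print("bins");comps(mm,0.013,60)
E
```

```text
534.6828291141203
board
[223 144  14  50 644] hsv [ 15.  94. 170.] c [602.9 278.8] size [133.6  35.2] axis 0.5 z 0.0155
[254 154  17  31 159] hsv [ 15.  87. 167.] c [602.6 191. ] size [32.  80.1] axis 169.8 z 0.0158
[295 166  17  17 159] hsv [ 12. 163. 175.] c [588.8  81.4] size [33.6 34.1] axis 127.2 z 0.0106
[252 206  20  58 285] hsv [ 15.  89. 158.] c [424.1 191.2] size [ 31.8 151.9] axis 170.8 z 0.016
[292 212  14  43 209] hsv [ 15.  88. 163.] c [429.2  92.8] size [113.8  31.8] axis 2.5 z 0.0159
[218 229  10  11  80] hsv [ 12.  162.  156.5] c [425.7 295.8] size [24.7 24.5] axis 45.4 z 0.0426
bins
[345 160 107  10 540] hsv [ 15.  95. 159.] c [ 615.6 -177.4] size [ 24.6 287.5] axis 90.2 z 0.0019
[464 160   6  48 147] hsv [ 15.  94. 158.] c [ 564.8 -361.9] size [ 13.6 127.9] axis 178.8 z 0.002
[ 433  166   28   71 1446] hsv [  6.   8. 153.] c [ 517.1 -304.2] size [186.5  64.9] axis 4.8 z 0.0071
[ 406  175   28   57 1194] hsv [  6.   8. 155.] c [ 511.8 -231. ] size [152.3  66.5] axis 4.7 z 0.007
[ 345  177  125   73 1999] hsv [ 15.   9. 144.] c [ 483.1 -199.5] size [332.8 194.4] axis 89.7 z 0.0045
[379 184  27  46 952] hsv [  8.   8. 156.] c [ 501.9 -159.8] size [122.3  68.4] axis 2.1 z 0.0068
```

View pics/crop.png

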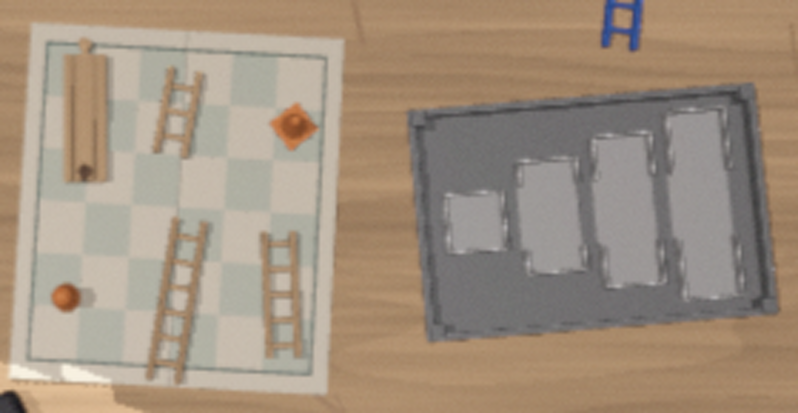

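The top view shows three natural wooden ladders on the board: long at (263,235), medium at (299,233) and short at (263,169). The blue, purple and black short ladders lie off the board and are decoys.

There are two orange pieces on the board. The one at (303,174) has a square foot, so it is the cone. The round one at (223,234) is the pawn. The one at (172,120) is off the board.

The crop confirms this. From left to right the bins are pawn, short, medium and long, with the axis at about 4.8°. I'll head for a view above the tier on the way to the board.

Call:
move_arm(rows="0 0 8.65 0 0 0 0.0876; 0 0 8.65 0 0 0 0.0876; 0 0 0 -0.026 0.041 0 0.0876; 0 0 0 -0.026 0.041 0 0.0876; 0 0 0 -0.026 0.041 0 0.0876; 0 0 0 -0.026 0.041 0 0.0876; 0 0 0 -0.026 0.041 0 0.0876; 0 0 0 -0.026 0.041 0 0.0876")

```text
t: 1.1
eef_pos: [0.3892, -0.3656, 0.2344]
ee_rot: [3.141, -0.0, -3.058]
force: [1.2, 0.5, 0.6]
width: 0.0875
gripper_force: 0.0
```

Call:
move_arm(rows="0 0 0 -0.026 0.041 0 0.0876; 0 0 0 -0.026 0.041 0 0.0876; 0 0 0 -0.026 0.041 0 0.0876; 0 0 0 -0.026 0.041 0 0.0876; 0 0 0 0 0 0 0.06; 0 0 0 0 0 0 0.06; 0 0 0 0 0 0 0.06")

```text
t: 1.98
eef_pos: [0.4782, -0.1958, 0.2344]
ee_rot: [3.142, -0.0, -3.059]
force: [1.1, -0.1, 0.6]
width: 0.0637
gripper_force: 0.0
```

```bash
cat >> h.py <<'E'
def shot(name):
    s=arm.get_state(); K,C=cam("wrist"); im,d=arm.grab_frame("wrist"); cv2.imwrite(f"pics/{name}.png",im); np.savez(f"{name}.npz",im=im,d=d,K=K,C=C)
    print("pose",np.round(s["eef_pos"],4),np.round(np.degrees(s["ee_rot"]),2),"t",s["t"]); return im,d,K,C
def comps(im,d,K,C,mask,z,amin,amax=1e9):
    hsv=cv2.cvtColor(im,cv2.COLOR_BGR2HSV); W=np.linalg.inv(C)
    n,l,st,_=cv2.connectedComponentsWithStats(mask.astype(np.uint8)); 
    for i in range(1,n):
        if not amin<=st[i,4]<=amax: continue
        p=np.argwhere(l==i)[:,::-1]
        w=np.array([px2w(K,C,u,v,z)[:2] for u,v in p],np.float32)
        r=cv2.minAreaRect(w*1000); b=cv2.boxPoints(r); e0,e1=b[1]-b[0],b[2]-b[1]; e=e0 if np.hypot(*e0)>np.hypot(*e1) else e1
        dd=[(W@np.append(np.linalg.solve(K,[u,v,1])*d[v,u],1))[2] for u,v in p if d[v,u]>0]
        print(st[i],np.median(hsv[l==i],0),"c",np.round(r[0],1),"size",np.round(sorted(r[1]),1),"axis",np.round(np.degrees(np.arctan2(e[1],e[0])),1)%180,"z",np.round(np.median(dd),4))
def go(p,yaw=None):
    "turn about tool z (deg), then shift in tool axes after the turn; relative to measured pose"
    s=arm.get_state(); y0=np.degrees(s["ee_rot"][2]); yaw=y0 if yaw is None else yaw
    t=-((yaw-y0+180)%360-180); dp=np.array(p)-s["eef_pos"]
    print("turn",round(t,2),"shift",np.round(R.from_euler('xyz',[180,0,yaw],degrees=True).inv().apply(dp),4))
E
python3 - <<'E'
from h import *
im,d,K,C=shot("w1")
hsv=cv2.cvtColor(im,cv2.COLOR_BGR2HSV)
m=(hsv[...,2]>120)&(hsv[...,1]<40)
comps(im,d,K,C,m,0.0055,400)
E
```

```text
pose [ 0.4782 -0.1958  0.2344] [ 1.8000e+02 -2.0000e-02 -1.7526e+02] t 1.975
[ 484   52   76  216 7022] [ 24.  37. 217.] c [459.4  54.8] size [ 81.9 233.6] axis 16.9 z 0.002
[  101    97   349   194 44613] [ 36.   9. 144.] c [ 508.3 -198.1] size [213.7 347. ] axis 94.7 z 0.0041
[369 321  43  37 846] [ 23.  36. 127.] c [669.9 -48.6] size [50.2 50.8] axis 4.8 z 0.2867
[153 326  28  45 959] [ 23.  36. 127.] c [ 705.  -313.6] size [30.2 63.3] axis 5.4 z 0.2864
[  76  415  302    5 1467] [ 25.  35. 139.] c [ 804.1 -238.7] size [  6.5 391.6] axis 94.8 z 0.3349
```

View pics/w1.png

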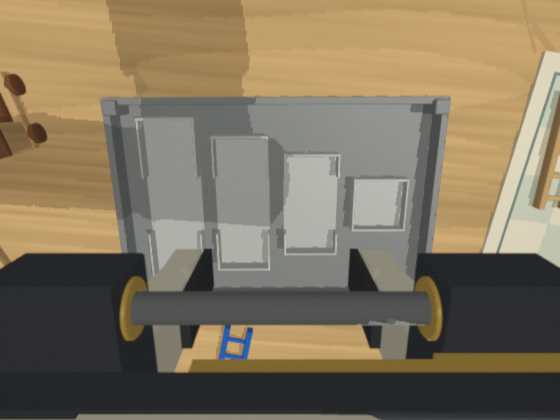

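The wrist view shows the bins from left to right as long (165,195), medium (241,203), short (311,204) and pawn (379,204). The fingers hide the far ends. I'll check my estimates against the wall-top outlines.

```bash
python3 - <<'E'
from h import *
D=np.load("w1.npz");K,C=D["K"],D["C"]
q={"pawn":[(351.5,179),(408,179),(350,232),(406,232)],"short":[(284.5,154),(340,154),(285,255),(337,255)],"med":[(211,137),(269,137),(216.5,270),(270,270)],"rimtop":[(103,98),(448,98)]}
for n,P in q.items():
    z={"pawn":.018,"rimtop":.026}.get(n,.021)
    W=np.array([px2w(K,C,u,v,z)[:2]*1000 for u,v in P]); print(n,W.mean(0).round(1),W.round(0).tolist())
s="long (517,-304) med (511.5,-232) short (505.3,-160) pawn (499.5,-88.5)"
D=np.load("top0.npz");Kt,Ct=D["K"],D["C"]
# same from the top view: crop pixels /2.85 + offset, wall tops
q={"pawn":[(443,193),(503,190),(449,255),(509,250)],"short":[(515,160),(578,156),(526,276),(588,271)],"med":[(590,136),(652,130),(603,288),(667,284)],"long":[(665,112),(727,106),(682,300),(744,295)]}
for n,P in q.items():
    z={"pawn":.018}.get(n,.021)
    W=np.array([px2w(Kt,Ct,u/2.85+200-.3,v/2.85+130-.3,z)[:2]*1000 for u,v in P]); print("top",n,W.mean(0).round(1))
print(s)
go([.42,.20,.26],-189.2)
E
```

```text
pawn [501.5 -90.5] [[475.0, -123.0], [471.0, -65.0], [532.0, -116.0], [528.0, -57.0]]
short [ 506.9 -160.5] [[455.0, -193.0], [451.0, -138.0], [563.0, -183.0], [559.0, -128.0]]
med [ 513.4 -232.5] [[444.0, -266.0], [440.0, -210.0], [587.0, -256.0], [582.0, -198.0]]
rimtop [ 402.7 -206.1] [[416.0, -367.0], [389.0, -45.0]]
top pawn [497.8 -90.8]
top short [ 503.8 -161.6]
top med [ 510.1 -233.4]
top long [ 516.4 -305.5]
long (517,-304) med (511.5,-232) short (505.3,-160) pawn (499.5,-88.5)
turn 13.92 shift [ 0.1207  0.3815 -0.0255]
```

```bash
python3 - <<'E'
from h import *
go([.44,.16,.25],-184)
E
```

```text
turn 8.72 shift [ 0.0629  0.3523 -0.0155]
```

Call:
move_arm(rows="0 0 8.7 0 0 0 0.06; 0 0 0 0.009 0.05 -0.0022 0.06; 0 0 0 0.009 0.05 -0.0022 0.06; 0 0 0 0.009 0.05 -0.0022 0.06; 0 0 0 0.009 0.05 -0.0022 0.06; 0 0 0 0.009 0.05 -0.0022 0.06; 0 0 0 0.009 0.05 -0.0022 0.06; 0 0 0 0.009 0.05 -0.0022 0.06")

```text
t: 3.02
eef_pos: [0.4394, 0.1592, 0.2503]
ee_rot: [3.141, 0.001, 3.072]
force: [1.2, -0.3, -0.6]
width: 0.06
gripper_force: 0.0
```

Call:
move_arm(rows="0 0 0 0 0 0 0.06; 0 0 0 0 0 0 0.06")

```text
t: 3.28
eef_pos: [0.4396, 0.1578, 0.2498]
ee_rot: [-3.141, -0.0, 3.073]
force: [0.1, -0.3, -0.1]
width: 0.0597
gripper_force: 0.0
```

```bash
python3 - <<'E'
from h import *
im,d,K,C=shot("w2")
hsv=cv2.cvtColor(im,cv2.COLOR_BGR2HSV)
m=(hsv[...,1]>85).astype(np.uint8); m=cv2.morphologyEx(m,cv2.MORPH_CLOSE,np.ones((3,3)))
comps(im,d,K,C,m,0.015,300)
E
```

```text
pose [0.4396 0.1578 0.2498] [-1.7998e+02 -2.0000e-02  1.7609e+02] t 3.275
[    0     0   560   279 78288] [ 18. 123. 157.] c [420.7 173.8] size [288.8 615.3] axis 86.1 z -0.0008
[ 289   79   48  149 2554] [ 18. 122. 151.] c [425.5 191.3] size [ 33.9 154.2] axis 170.9 z 0.0135
[ 195  110   49  113 2067] [ 18. 123. 127.] c [431.2  94.2] size [ 34.6 118.6] axis 2.6 z 0.0135
[395 139  37  28 742] [ 16. 253. 143.] c [427.7 298.4] size [26.2 39.7] axis 74.9 z 0.0245
[374 246  37  33 576] [ 17. 123. 134.] c [545.  286.5] size [26.7 55.6] axis 42.1 z 0.0134
[306 270  31  22 337] [ 18. 121. 151.] c [571.8 196.7] size [27.5 34.2] axis 80.0 z 0.0132
[128 276  27  66 932] [ 21. 163.  90.] c [593.3 -19.9] size [28.5 90.2] axis 166.4 z 0.3248
[407 276  27  66 930] [ 21. 163.  90.] c [615.8 313.7] size [28.6 90.3] axis 5.8 z 0.3247
[ 178  348  382   25 6555] [ 21. 167.  98.] c [684.5 252.8] size [ 35.7 481. ] axis 86.1 z 0.3343
```

View pics/w2.png

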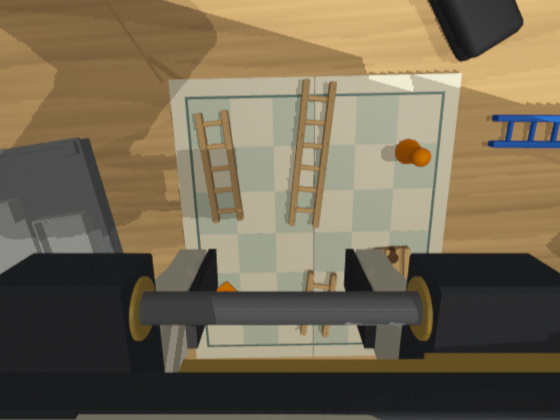

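The wrist view shows the long ladder at (313,153), the medium at (219,166) and the pawn at (408,151). The positions agree with the top view, so I'll grasp the long ladder.

Call:
move_arm(rows="0 0 5.2 0 0 0.01 0.06; 0 0 0 0.0197 0.0305 0.02 0.06; 0 0 0 0 0 0.06 0.06; 0 0 0 0 0 0.06 0.06; 0 0 0 0 0 0.045 0.06; 0 0 0 0 0 0.028 0.06; 0 0 0 0 0 0.012 0.06; 0 0 0 0 0 0 0.06", squeeze=15)

```text
t: 4.32
eef_pos: [0.4252, 0.1908, 0.0148]
ee_rot: [-3.141, -0.001, 2.982]
force: [0.1, 0.2, -0.1]
width: 0.06
gripper_force: 0.0
```

```bash
python3 - <<'E'
from h import *
s=arm.get_state();print(s["eef_pos"],np.degrees(s["ee_rot"]),s["force"]);go([.425,.191,.0135],170.9)
E
```

```text
[0.42519915 0.19080439 0.01481962] [-1.79944757e+02 -2.98618735e-02  1.70830488e+02] [ 0.08574515  0.19816033 -0.10398856]
turn -0.07 shift [0.0002 0.0002 0.0013]
```

Call:
move_arm(rows="0 0 0 0 0 0.001 0.03; 0 0 0 0 0 0 0.03; 0 0 0 0 0 0 0.03; 0 0 0 0 0 0 0.03; 0 0 0 0 0 -0.02 0.03; 0 0 0 0 0 -0.04 0.03; 0 0 0 0 0 -0.03 0.03; 0 0 0 0 0 0 0.03")

```text
t: 5.32
eef_pos: [0.4261, 0.1929, 0.1063]
ee_rot: [3.137, 0.003, 2.983]
force: [0.6, 0.6, -1.1]
width: 0.0337
gripper_force: 15.0
```

```bash
python3 - <<'E'
from h import *
s=arm.get_state();print(s["width"],s["gripper_force"],s["eef_pos"]);go([.518,-.3045,.10],-175.2)
E
```

```text
0.033669522384843734 14.99984934926033 [0.42610471 0.19287368 0.10627371]
turn -13.87 shift [-0.05   -0.5033  0.0063]
```

Call:
move_arm(rows="0 0 -6.95 0 0 0 0.03; 0 0 -6.95 0 0 0 0.03; 0 0 0 -0.005 -0.05 0 0.03; 0 0 0 -0.005 -0.05 0 0.03; 0 0 0 -0.005 -0.05 0 0.03; 0 0 0 -0.005 -0.05 0 0.03; 0 0 0 -0.005 -0.05 0 0.03; 0 0 0 -0.005 -0.05 0 0.03")

```text
t: 6.32
eef_pos: [0.4796, -0.1064, 0.1031]
ee_rot: [3.141, -0.001, -3.058]
force: [1.3, 0.2, -0.6]
width: 0.0336
gripper_force: 15.0
```

Call:
move_arm(rows="0 0 0 -0.005 -0.05 0 0.03; 0 0 0 -0.005 -0.05 0 0.03; 0 0 0 -0.005 -0.05 0 0.03; 0 0 0 -0.005 -0.05 0 0.03; 0 0 0 0 0 0 0.03; 0 0 0 0 0 0 0.03")

```text
t: 7.08
eef_pos: [0.5158, -0.3022, 0.1027]
ee_rot: [3.141, -0.002, -3.059]
force: [-0.4, 0.3, 0.1]
width: 0.0339
gripper_force: 15.0
```

```bash
python3 - <<'E'
from h import *
im,d,K,C=shot("w3")
s=arm.get_state();print(s["width"]);go([.518,-.3045,.0175],-175.2)
E
```

```text
pose [ 0.5158 -0.3022  0.1027] [ 1.7994e+02 -1.1000e-01 -1.7526e+02] t 7.075
0.03378625044304672
turn -0.0 shift [-0.0017 -0.0029  0.0856]
```

View pics/w3.png

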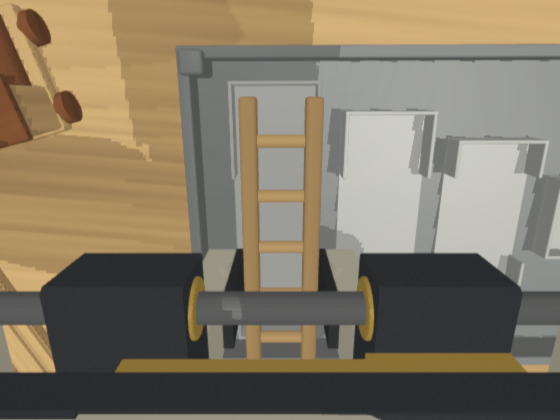

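```bash
python3 - <<'E'
from h import *
D=np.load("w3.npz");K,C=D["K"],D["C"]
a=np.radians(4.74);ux=np.array([np.cos(a),np.sin(a)])
b=np.mean([px2w(K,C,u,82,.021)[:2] for u in(230,318)],0); print("bin c",b+ux*.0905)
l=np.mean([px2w(K,C,u,99,.104)[:2] for u in(240,322)],0); print("ladder c",l+ux*.078)
E
```

```text
bin c [ 0.52101244 -0.30492341]
ladder c [ 0.51778521 -0.30113726]
```

Call:
move_arm(rows="0 0 0 -0.002 -0.003 0 0.03; 0 0 0 0 0 0.035 0.03; 0 0 0 0 0 0.025 0.03; 0 0 0 0 0 0.015 0.03; 0 0 0 0 0 0.01 0.03; 0 0 0 0 0 0 0.03")

```text
t: 7.88
eef_pos: [0.519, -0.305, 0.0187]
ee_rot: [3.141, -0.001, -3.057]
force: [0.4, 0.5, 0.3]
width: 0.0338
gripper_force: 15.0
```

Call:
move_arm(rows="0 0 0 0 0 0.001 0.03; 0 0 0 0 0 0 0.042; 0 0 0 0 0 0 0.042; 0 0 0 0 0 0 0.042; 0 0 0 0 0 -0.03 0.042; 0 0 0 0 0 -0.06 0.042; 0 0 0 0 0 -0.06 0.05; 0 0 0 0 0 0 0.06")

```text
t: 8.88
eef_pos: [0.5219, -0.3063, 0.174]
ee_rot: [-3.137, 0.009, -3.057]
force: [0.7, -0.5, -1.2]
width: 0.055
gripper_force: 0.0
```

```bash
python3 - <<'E'
from h import *
im,d=arm.grab_frame("top"); D=np.load("top0.npz");K,C=D["K"],D["C"];hsv=cv2.cvtColor(im,cv2.COLOR_BGR2HSV)
cv2.imwrite("pics/t1.png",im)
m=np.zeros(im.shape[:2],bool); m[166:242,352:466]=1
mm=(hsv[...,1]>55)&m; mm=cv2.morphologyEx(mm.astype(np.uint8),cv2.MORPH_CLOSE,np.ones((3,3)))
comps(im,d,K,C,mm,.0175,40)
go([.431,.094,.25],-177.4)
E
```

```text
[ 389  166   77   76 4710] [ 12.  65. 128.] c [ 509.9 -254.9] size [202.3 205.3] axis 90.2 z 0.6552
turn 2.21 shift [ 0.071   0.4032 -0.0791]
```

Call:
move_arm(rows="0 0 2.2 0 0 0 0.06; 0 0 0 0.01 0.058 0 0.06; 0 0 0 0.01 0.058 0 0.06; 0 0 0 0.01 0.058 0 0.06; 0 0 0 0.01 0.058 0 0.06; 0 0 0 0.01 0.058 0 0.06; 0 0 0 0.01 0.058 0 0.06; 0 0 0 0.01 0.055 0 0.06")

```text
t: 9.93
eef_pos: [0.4294, 0.0956, 0.1671]
ee_rot: [-3.141, -0.001, -3.096]
force: [1.4, 0.0, -0.5]
width: 0.0602
gripper_force: 0.0
```

Call:
move_arm(rows="0 0 0 0 0 0 0.06; 0 0 0 0 0 0 0.06")

```text
t: 10.18
eef_pos: [0.43, 0.0941, 0.1671]
ee_rot: [-3.141, -0.002, -3.095]
force: [0.2, -0.7, 0.4]
width: 0.0599
gripper_force: 0.0
```

```bash
python3 - <<'E'
from h import *
im,d,K,C=shot("w4")
hsv=cv2.cvtColor(im,cv2.COLOR_BGR2HSV)
m=(hsv[...,1]>85).astype(np.uint8); m=cv2.morphologyEx(m,cv2.MORPH_CLOSE,np.ones((3,3)))
comps(im,d,K,C,m,0.015,1000)
go([.431,.094,.0138],-177.4)
im,d=arm.grab_frame("top"); D=np.load("top0.npz");K,C=D["K"],D["C"];hsv=cv2.cvtColor(im,cv2.COLOR_BGR2HSV)
cv2.imwrite("pics/t1.png",im)
m=np.zeros(im.shape[:2],bool); m[166:242,352:466]=1
mm=(hsv[...,1]>55)&m; mm=cv2.morphologyEx(mm.astype(np.uint8),cv2.MORPH_CLOSE,np.ones((3,3)))
comps(im,d,K,C,mm,.0175,40)
E
```

```text
pose [0.43   0.0941 0.1671] [-1.7995e+02 -1.0000e-01 -1.7733e+02] t 10.175
[    0     0   560   292 72974] [ 18. 122. 149.] c [404.6  89.7] size [239.8 449.7] axis 92.6 z -0.0008
[ 259  121   41  137 2850] [ 18. 121. 157.] c [430.9  93.2] size [ 33.4 118.8] axis 2.5 z 0.0137
[ 492  182   61   41 1477] [ 16. 253. 138.] c [431.  301.9] size [26.3 56.5] axis 67.0 z 0.0245
[ 178  325  382   48 7877] [ 21. 166. 102.] c [582.8 188.8] size [ 53.7 377. ] axis 92.7 z 0.2512
turn -0.01 shift [-0.0008  0.0004  0.1534]
[437 172  19  58 449] [ 14.  87. 157.] c [ 516.9 -303.7] size [ 35.2 154.4] axis 4.6 z 0.0166
```

Call:
move_arm(rows="0 0 0 -0.001 -0.0005 0.05 0.06; 0 0 0 0 0 0.05 0.06; 0 0 0 0 0 0.035 0.06; 0 0 0 0 0 0.0185 0.06; 0 0 0 0 0 0 0.03; 0 0 0 0 0 0 0.03; 0 0 0 0 0 0 0.03; 0 0 0 0 0 0 0.03")

```text
t: 11.28
eef_pos: [0.432, 0.0937, 0.0149]
ee_rot: [3.141, 0.001, -3.096]
force: [0.0, -1.1, 1.5]
width: 0.0339
gripper_force: 15.0
```

Call:
move_arm(rows="0 0 0 0 0 0 0.03; 0 0 0 0 0 -0.02 0.03; 0 0 0 0 0 -0.04 0.03; 0 0 0 0 0 -0.03 0.03; 0 0 -2.2 0 0 0 0.03; 0 0 0 0 0 0 0.03")

```text
t: 12.02
eef_pos: [0.4317, 0.0939, 0.1048]
ee_rot: [3.141, 0.001, -3.058]
force: [-0.1, -0.7, 0.5]
width: 0.0338
gripper_force: 15.0
```

```bash
python3 - <<'E'
from h import *
s=arm.get_state();print(s["width"],s["gripper_force"],s["eef_pos"]);go([.513,-.233,.10],-175.2)
E
```

```text
0.033752899303652203 14.999726861715317 [0.43165382 0.09387932 0.1048307 ]
turn -0.0 shift [-0.0537 -0.3325  0.0048]
```

Call:
move_arm(rows="0 0 0 -0.0078 -0.0475 0 0.03; 0 0 0 -0.0078 -0.0475 0 0.03; 0 0 0 -0.0078 -0.0475 0 0.03; 0 0 0 -0.0078 -0.0475 0 0.03; 0 0 0 -0.0078 -0.0475 0 0.03; 0 0 0 -0.0078 -0.0475 0 0.03; 0 0 0 -0.0078 -0.0475 0 0.03; 0 0 0 0 0 0 0.03")

```text
t: 13.02
eef_pos: [0.5139, -0.2356, 0.1031]
ee_rot: [3.141, -0.002, -3.062]
force: [-0.5, 0.3, 0.1]
width: 0.0334
gripper_force: 15.0
```

Call:
move_arm(rows="0 0 0 0 0 0 0.03")

```text
t: 13.15
eef_pos: [0.5132, -0.2329, 0.1035]
ee_rot: [3.141, -0.002, -3.059]
force: [-0.2, 0.3, 0.2]
width: 0.0339
gripper_force: 15.0
```

```bash
python3 - <<'E'
from h import *
s=arm.get_state();print(s["eef_pos"]);go([.5135,-.233,.0178],-175.2)
E
```

```text
[ 0.51317256 -0.23294112  0.10352923]
turn -0.09 shift [-0.0003 -0.0001  0.0857]
```

Call:
move_arm(rows="0 0 0 0 0 0.035 0.03; 0 0 0 0 0 0.025 0.03; 0 0 0 0 0 0.015 0.03; 0 0 0 0 0 0.01 0.03; 0 0 0 0 0 0 0.03; 0 0 0 0 0 0 0.042; 0 0 0 0 0 0 0.042; 0 0 0 0 0 0 0.042")

```text
t: 14.15
eef_pos: [0.5143, -0.2331, 0.02]
ee_rot: [-3.141, 0.001, -3.058]
force: [-0.0, 0.6, 0.6]
width: 0.0418
gripper_force: 0.0
```

Call:
move_arm(rows="0 0 0 0 0 -0.03 0.042; 0 0 0 0 0 -0.06 0.042; 0 0 0 0 0 -0.06 0.05; 0 0 5 0 0 0 0.06; 0 0 10 0 0 0 0.06; 0 0 0 0 0 0 0.06")

```text
t: 14.9
eef_pos: [0.5139, -0.233, 0.1698]
ee_rot: [3.141, 0.001, 2.965]
force: [-0.1, 0.2, 0.1]
width: 0.0598
gripper_force: 0.0
```

```bash
python3 - <<'E'
from h import *
go([.58,.190,.17],169.8)
E
```

```text
turn 0.06 shift [ 9.900e-03  4.281e-01 -2.000e-04]
```

Call:
move_arm(rows="0 0 0 -0.0012 0.054 0 0.06; 0 0 0 -0.0012 0.054 0 0.06; 0 0 0 -0.0012 0.054 0 0.06; 0 0 0 -0.0012 0.054 0 0.06; 0 0 0 -0.0012 0.054 0 0.06; 0 0 0 -0.0012 0.054 0 0.06; 0 0 0 -0.0012 0.054 0 0.06; 0 0 0 -0.0012 0.054 0 0.06")

```text
t: 15.9
eef_pos: [0.6, 0.1922, 0.1694]
ee_rot: [-3.141, -0.0, 2.969]
force: [1.9, -0.4, 0.2]
width: 0.0599
gripper_force: 0.0
```

Call:
move_arm(rows="0 0 0 0 0 0 0.06; 0 0 0 0 0 0 0.06")

```text
t: 16.15
eef_pos: [0.5995, 0.1904, 0.1689]
ee_rot: [-3.141, -0.001, 2.967]
force: [-0.0, 0.2, 1.0]
width: 0.0598
gripper_force: 0.0
```

```bash
python3 - <<'E'
from h import *
im,d,K,C=shot("w5")
hsv=cv2.cvtColor(im,cv2.COLOR_BGR2HSV)
m=(hsv[...,1]>85).astype(np.uint8); m=cv2.morphologyEx(m,cv2.MORPH_CLOSE,np.ones((3,3)))
comps(im,d,K,C,m,0.015,800)
im,d=arm.grab_frame("top"); D=np.load("top0.npz");K,C=D["K"],D["C"];hsv=cv2.cvtColor(im,cv2.COLOR_BGR2HSV)
m=np.zeros(im.shape[:2],bool); m[166:242,352:466]=1
mm=(hsv[...,1]>55)&m; mm=cv2.morphologyEx(mm.astype(np.uint8),cv2.MORPH_CLOSE,np.ones((3,3)))
comps(im,d,K,C,mm,.0175,40)
go([.603,.191,.0138],169.8)
E
```

```text
pose [0.5995 0.1904 0.1689] [-1.7995e+02 -5.0000e-02  1.7000e+02] t 16.15
[    0     0   123   275 19884] [ 18. 125. 131.] c [526.7 -11.7] size [117.1 216.2] axis 177.3 z -0.0007
[  447     0   113   274 28872] [ 18. 122. 159.] c [598.7 374.1] size [ 98.  244.9] axis 2.1 z -0.001
[ 349   94   65  161 7234] [ 18. 121. 171.] c [605.8 278.7] size [ 41.4 137.4] axis 0.7 z 0.0137
[ 263  147   40   95 1924] [ 18. 121. 157.] c [603.8 192.1] size [33.4 83.3] axis 170.2 z 0.0137
[ 132  175   53   52 1562] [ 16. 253. 144.] c [592.4  82.4] size [33.2 41.8] axis 128.2 z 0.0074
[ 216  269  130   23 2046] [ 18. 121. 169.] c [682.4 176.3] size [ 22.4 119.5] axis 80.0 z -0.0009
[128 276  27  66 936] [ 21. 162.  92.] c [689.7  40.9] size [22.6 71.8] axis 160.4 z 0.244
[407 276  29  66 932] [ 21. 163.  92.] c [735.  301.8] size [24.1 71.4] axis 179.5 z 0.2439
[  178   325   382    48 11862] [ 19. 126. 103.] c [770.9 249.5] size [ 54.1 379.5] axis 80.1 z 0.2502
[437 172  19  58 443] [ 15.  86. 163.] c [ 517.8 -303.7] size [ 35.2 152.5] axis 4.7 z 0.0172
[411 181  17  45 341] [ 15.  85. 169.] c [ 510.9 -231.5] size [ 34.6 117.3] axis 4.7 z 0.0172
turn 0.05 shift [-0.003   0.0021  0.1556]
```

View pics/w5.png

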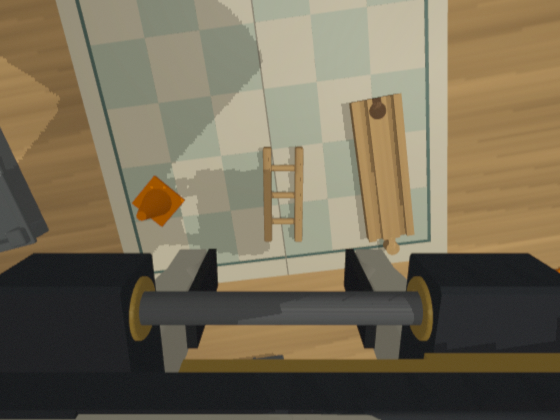

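The wrist view shows the short ladder at (283,194), the cone at (158,201) and the track at (382,170). The fingers clear both neighbours. The long and medium ladders are seated in their bins, 1–2 mm off centre.

Call:
move_arm(rows="0 0 0 -0.0034 0.0026 0.05 0.054; 0 0 0 0 0 0.05 0.054; 0 0 0 0 0 0.035 0.054; 0 0 0 0 0 0.0195 0.054; 0 0 0 0 0 0 0.054; 0 0 0 0 0 0 0.03; 0 0 0 0 0 0 0.03; 0 0 0 0 0 0 0.03")

```text
t: 17.25
eef_pos: [0.6041, 0.1925, 0.016]
ee_rot: [3.141, 0.001, 2.964]
force: [0.1, -0.5, 4.2]
width: 0.034
gripper_force: 15.0
```

Call:
move_arm(rows="0 0 0 0 0 0 0.03; 0 0 0 0 0 -0.02 0.03; 0 0 0 0 0 -0.04 0.03; 0 0 0 0 0 -0.04 0.03; 0 0 -5 0 0 0 0.03; 0 0 -10 0 0 0 0.03; 0 0 0 0 0 0 0.03; 0 0 0 0 0 0 0.03")

```text
t: 18.25
eef_pos: [0.6036, 0.1924, 0.1148]
ee_rot: [-3.141, -0.0, -3.061]
force: [-0.0, 0.3, 0.6]
width: 0.0341
gripper_force: 15.0
```

```bash
python3 - <<'E'
from h import *
s=arm.get_state();print(s["width"],s["gripper_force"],s["eef_pos"]);go([.506,-.161,.11],-175.2)
E
```

```text
0.034097071096309814 14.999917298555374 [0.60358133 0.19241309 0.1148034 ]
turn -0.2 shift [ 0.1268 -0.344   0.0048]
```

Call:
move_arm(rows="0 0 0 0.0159 -0.043 0 0.03; 0 0 0 0.0159 -0.043 0 0.03; 0 0 0 0.0159 -0.043 0 0.03; 0 0 0 0.0159 -0.043 0 0.03; 0 0 0 0.0159 -0.043 0 0.03; 0 0 0 0.0159 -0.043 0 0.03; 0 0 0 0.0159 -0.043 0 0.03; 0 0 0 0.0159 -0.043 0 0.03")

```text
t: 19.25
eef_pos: [0.5053, -0.1624, 0.115]
ee_rot: [-3.142, 0.0, -3.061]
force: [1.0, -0.3, -0.2]
width: 0.0338
gripper_force: 15.0
```

Call:
move_arm(rows="0 0 0 0 0 0 0.03; 0 0 0 0 0 0 0.03")

```text
t: 19.5
eef_pos: [0.5058, -0.1611, 0.1149]
ee_rot: [3.142, 0.0, -3.06]
force: [-0.7, -0.7, 0.3]
width: 0.0339
gripper_force: 15.0
```

```bash
python3 - <<'E'
from h import *
s=arm.get_state();print(s["eef_pos"]);go([.506,-.161,.0195],-175.2)
E
```

```text
[ 0.50584057 -0.16112569  0.11494011]
turn -0.14 shift [-0.0002  0.0001  0.0954]
```

Call:
move_arm(rows="0 0 0 0 0 0.04 0.03; 0 0 0 0 0 0.03 0.03; 0 0 0 0 0 0.015 0.03; 0 0 0 0 0 0.01 0.03; 0 0 0 0 0 0 0.03; 0 0 0 0 0 0 0.041; 0 0 0 0 0 0 0.041; 0 0 0 0 0 0 0.041")

```text
t: 20.5
eef_pos: [0.5061, -0.1611, 0.0205]
ee_rot: [-3.142, 0.001, -3.058]
force: [-0.7, 0.1, -0.0]
width: 0.0406
gripper_force: 0.0
```

Call:
move_arm(rows="0 0 0 0 0 -0.03 0.041; 0 0 0 0 0 -0.06 0.041; 0 0 0 0 0 -0.06 0.05; 0 0 0 0 0 0 0.05; 0 0 0 0 0 0 0.05")

```text
t: 21.12
eef_pos: [0.5055, -0.1609, 0.1702]
ee_rot: [3.141, 0.001, -3.058]
force: [-0.4, -0.4, -0.6]
width: 0.05
gripper_force: 0.0
```

```bash
python3 - <<'E'
from h import *
go([.427,.296,.17],-180)
D=np.load("w2.npz");K,C,im,d=D["K"],D["C"],D["im"],D["d"]
hsv=cv2.cvtColor(im,cv2.COLOR_BGR2HSV); W=np.linalg.inv(C)
m=(hsv[...,1]>200)&(hsv[...,0]<25); m[:,:390]=0; m[:,435:]=0; m[:130]=0; m[170:]=0
p=np.argwhere(m)[:,::-1]; w=np.array([(W@np.append(np.linalg.solve(K,[u,v,1])*d[v,u],1))[:3] for u,v in p])
print(len(w),w[:,2].min(),w[:,2].max())
for lo,hi in((.002,.012),(.034,.047),(.047,.06)):
    q=w[(w[:,2]>lo)&(w[:,2]<hi)]
    if len(q): print(lo,len(q),cv2.minEnclosingCircle((q[:,:2]*1000).astype(np.float32)))
E
```

```text
turn 4.78 shift [7.850e-02 4.569e-01 2.000e-04]
646 0.005322712031723631 0.399269568611306
0.002 131 ((426.6533203125, 294.4701843261719), 12.59256362915039)
0.034 104 ((426.5608825683594, 294.17071533203125), 8.692438125610352)
0.047 216 ((427.4957580566406, 295.35101318359375), 8.282621383666992)
```

Call:
move_arm(rows="0 0 4.8 0 0 0 0.05; 0 0 0 0.0098 0.057 0 0.05; 0 0 0 0.0098 0.057 0 0.05; 0 0 0 0.0098 0.057 0 0.05; 0 0 0 0.0098 0.057 0 0.05; 0 0 0 0.0098 0.057 0 0.05; 0 0 0 0.0098 0.057 0 0.05; 0 0 0 0.0098 0.057 0 0.05")

```text
t: 22.12
eef_pos: [0.4358, 0.2391, 0.1686]
ee_rot: [-3.14, -0.002, -3.141]
force: [2.1, -0.1, 1.2]
width: 0.0496
gripper_force: 0.0
```

Call:
move_arm(rows="0 0 0 0.0098 0.057 0 0.05; 0 0 0 0 0 0 0.05; 0 0 0 0 0 0 0.05")

```text
t: 22.5
eef_pos: [0.4265, 0.2942, 0.1684]
ee_rot: [-3.139, -0.002, -3.141]
force: [-0.8, 0.6, -0.7]
width: 0.0499
gripper_force: 0.0
```

```bash
python3 - <<'E'
from h import *
im,d,K,C=shot("w6")
hsv=cv2.cvtColor(im,cv2.COLOR_BGR2HSV); W=np.linalg.inv(C)
m=(hsv[...,1]>200)&(hsv[...,0]<25)
vs,us=np.nonzero(m); w=np.array([(W@np.append(np.linalg.solve(K,[u,v,1])*d[v,u],1))[:3] for u,v in zip(us,vs)])
w=w[np.hypot(w[:,0]-.427,w[:,1]-.295)<.03]
for lo,hi in((.002,.012),(.034,.047),(.047,.06)):
    q=w[(w[:,2]>lo)&(w[:,2]<hi)]
    if len(q): print(lo,len(q),cv2.minEnclosingCircle((q[:,:2]*1000).astype(np.float32)))
go([.427,.2945,.048],-180)
im,d=arm.grab_frame("top"); D=np.load("top0.npz");K,C=D["K"],D["C"];hsv=cv2.cvtColor(im,cv2.COLOR_BGR2HSV)
m=np.zeros(im.shape[:2],bool); m[166:242,352:466]=1
mm=(hsv[...,1]>55)&m; mm=cv2.morphologyEx(mm.astype(np.uint8),cv2.MORPH_CLOSE,np.ones((3,3)))
comps(im,d,K,C,mm,.0175,40)
E
```

```text
pose [0.4265 0.2942 0.1684] [-1.7985e+02 -1.2000e-01 -1.7996e+02] t 22.5
0.002 176 ((427.1835632324219, 295.9273986816406), 12.967705726623535)
0.034 142 ((426.7688903808594, 296.1191101074219), 9.190194129943848)
0.047 324 ((427.04248046875, 296.2235107421875), 8.487408638000488)
turn -0.01 shift [-0.0002  0.0007  0.1208]
[437 172  19  58 445] [ 15.  86. 159.] c [ 518.  -303.8] size [ 35.4 152.3] axis 4.7 z 0.017
[411 181  17  45 345] [ 15.  85. 164.] c [ 510.9 -231.4] size [ 35.  117.3] axis 4.8 z 0.0172
[385 190  16  32 238] [ 15.  84. 170.] c [ 503.9 -159.6] size [35.3 81.8] axis 5.0 z 0.0167
```

Call:
move_arm(rows="0 0 0 -0.0004 0.0018 0.04 0.05; 0 0 0 0 0 0.04 0.05; 0 0 0 0 0 0.03 0.05; 0 0 0 0 0 0.02 0.05; 0 0 0 0 0 0 0.05; 0 0 0 0 0 0 0.012; 0 0 0 0 0 0 0.012; 0 0 0 0 0 0 0.012", squeeze=10)

```text
t: 23.6
eef_pos: [0.4281, 0.2971, 0.0408]
ee_rot: [3.14, 0.001, -3.142]
force: [-0.1, -0.0, 0.8]
width: 0.0258
gripper_force: 0.0
```

Call:
move_arm(rows="0 0 0 0 0 0 0.012; 0 0 0 0 0 0 0.012; 0 0 0 0 0 0 0.012")

```text
t: 23.98
eef_pos: [0.428, 0.297, 0.0403]
ee_rot: [3.141, 0.0, -3.141]
force: [0.2, -0.9, 4.4]
width: 0.0178
gripper_force: 10.0
```

Call:
move_arm(rows="0 0 0 0 0 -0.01 0.012; 0 0 0 0 0 -0.03 0.012; 0 0 0 0 0 -0.04 0.012; 0 0 0 0 0 -0.03 0.012; 0 0 -4.8 0 0 0 0.012; 0 0 0 0 0 0 0.012; 0 0 0 0 0 0 0.012")

```text
t: 24.85
eef_pos: [0.4275, 0.2964, 0.1497]
ee_rot: [-3.141, -0.001, -3.059]
force: [-0.7, 0.4, -0.1]
width: 0.0181
gripper_force: 10.0
```

```bash
python3 - <<'E'
from h import *
im,d,K,C=shot("w7"); print(arm.get_state()["width"])
go([.500,-.0895,.15],-175.2)
E
```

```text
pose [0.4275 0.2964 0.1497] [-1.7997e+02 -4.0000e-02 -1.7530e+02] t 24.85
0.017651760453655258
turn -0.08 shift [-0.0399 -0.3907 -0.0004]
```

View pics/w7.png

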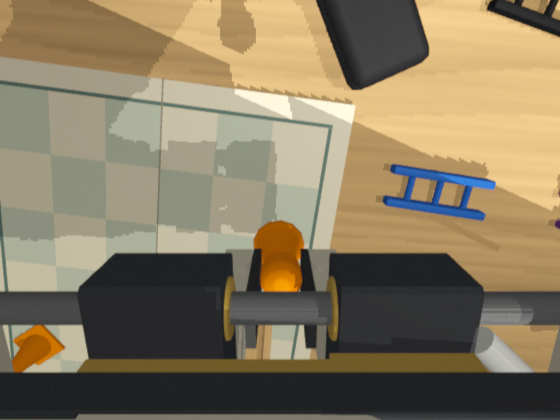

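The pawn is held by the head, with its foot at (279,240) and head at (280,272). It looks upright, so I'll carry it over.

Call:
move_arm(rows="0 0 0 -0.005 -0.0488 0 0.012; 0 0 0 -0.005 -0.0488 0 0.012; 0 0 0 -0.005 -0.0488 0 0.012; 0 0 0 -0.005 -0.0488 0 0.012; 0 0 0 -0.005 -0.0488 0 0.012; 0 0 0 -0.005 -0.0488 0 0.012; 0 0 0 -0.005 -0.0488 0 0.012; 0 0 0 -0.005 -0.0488 0 0.012")

```text
t: 25.9
eef_pos: [0.5003, -0.0905, 0.1497]
ee_rot: [-3.141, -0.001, -3.059]
force: [0.6, 0.5, -0.4]
width: 0.0177
gripper_force: 10.0
```

Call:
move_arm(rows="0 0 0 0 0 0 0.012; 0 0 0 0 0 0 0.012")

```text
t: 26.15
eef_pos: [0.5, -0.0891, 0.1495]
ee_rot: [3.142, -0.001, -3.059]
force: [-0.9, -0.4, -0.6]
width: 0.018
gripper_force: 10.0
```

```bash
python3 - <<'E'
from h import *
im,d,K,C=shot("w8"); print(arm.get_state()["width"])
go([.500,-.0895,.044],-175.2)
hsv=cv2.cvtColor(im,cv2.COLOR_BGR2HSV); W=np.linalg.inv(C)
m=(hsv[...,1]>200)&(hsv[...,0]<20)
vs,us=np.nonzero(m); w=np.array([(W@np.append(np.linalg.solve(K,[u,v,1])*d[v,u],1))[:3] for u,v in zip(us,vs)])
w=w[(np.hypot(w[:,0]-.5,w[:,1]+.09)<.03)&(w[:,2]>.08)]
for z in np.arange(.106,.17,.006):
    q=w[(w[:,2]>=z)&(w[:,2]<z+.006)]
    if len(q): print(z.round(3),len(q),np.round(q[:,:2].min(0)*1000),np.round(q[:,:2].max(0)*1000))
E
```

```text
pose [ 0.5    -0.0891  0.1495] [ 1.8000e+02 -6.0000e-02 -1.7529e+02] t 26.15
0.0176693286123784
turn -0.02 shift [ 1.000e-04 -1.000e-03  1.056e-01]
0.112 270 [ 486. -103.] [506. -76.]
0.118 409 [ 487. -102.] [509. -77.]
0.124 327 [489. -99.] [505. -79.]
0.13 273 [491. -98.] [501. -81.]
0.136 34 [ 490. -101.] [496. -80.]
0.142 116 [ 490. -100.] [498. -81.]
0.148 237 [490. -97.] [502. -80.]
0.154 1025 [490. -97.] [504. -79.]
0.16 34 [495. -93.] [501. -84.]
```

Call:
move_arm(rows="0 0 0 0 -0.001 0.04 0.012; 0 0 0 0 0 0.03 0.012; 0 0 0 0 0 0.02 0.012; 0 0 0 0 0 0.01 0.012; 0 0 0 0 0 0.005 0.012; 0 0 0 0 0 0 0.012; 0 0 0 0 0 0 0.012")

```text
t: 27.08
eef_pos: [0.5009, -0.0898, 0.0457]
ee_rot: [3.142, 0.001, -3.058]
force: [0.7, -0.3, -0.5]
width: 0.0178
gripper_force: 10.0
```

```bash
python3 - <<'E'
from h import *
s=arm.get_state();print(s["eef_pos"],s["force"])
E
```

```text
[ 0.5008849  -0.08977461  0.04566704] [ 0.69950622 -0.25835398 -0.48901138]
```

Call:
move_arm(rows="0 0 0 0 0 0.002 0.012; 0 0 0 0 0 0 0.012; 0 0 0 0 0 0.001 0.012; 0 0 0 0 0 0 0.012")

```text
t: 27.58
eef_pos: [0.501, -0.0901, 0.0427]
ee_rot: [-3.141, 0.001, -3.057]
force: [-1.1, -1.5, 6.0]
width: 0.0181
gripper_force: 10.0
```

Call:
move_arm(rows="0 0 0 0 0 0 0.022; 0 0 0 0 0 0 0.03; 0 0 0 0 0 0 0.04; 0 0 0 0 0 0 0.04; 0 0 0 0 0 -0.02 0.04; 0 0 0 0 0 -0.05 0.04; 0 0 0 0 0 -0.05 0.04; 0 0 0 0 0 -0.05 0.04")

```text
t: 28.58
eef_pos: [0.5001, -0.0899, 0.2136]
ee_rot: [3.142, -0.0, -3.058]
force: [1.8, 0.6, -0.1]
width: 0.0398
gripper_force: 0.0
```

Call:
move_arm(rows="0 0 0 0.02 -0.05 0 0.04; 0 0 0 0.02 -0.05 0 0.04; 0 0 0 0.02 -0.05 0 0.04; 0 0 0 0.01 -0.05 0 0.04; 0 0 0 0.01 -0.05 0 0.04; 0 0 0 0 -0.05 0 0.04; 0 0 0 0 0 0 0.04; 0 0 0 0 0 0 0.04")

```text
t: 29.58
eef_pos: [0.4454, -0.3955, 0.2114]
ee_rot: [3.141, -0.001, -3.059]
force: [0.6, 1.2, 0.8]
width: 0.0399
gripper_force: 0.0
```

```bash
python3 - <<'E'
from h import *
im,d=arm.grab_frame("top"); cv2.imwrite("pics/t3.png",cv2.resize(im[130:275,200:480],None,fx=2.85,fy=2.85,interpolation=cv2.INTER_CUBIC))
D=np.load("top0.npz");K,C=D["K"],D["C"];hsv=cv2.cvtColor(im,cv2.COLOR_BGR2HSV)
m=np.zeros(im.shape[:2],bool); m[166:242,352:466]=1; m[142:215,213:316]=1
mm=(hsv[...,1]>75)&m; mm=cv2.morphologyEx(mm.astype(np.uint8),cv2.MORPH_CLOSE,np.ones((3,3)))
comps(im,d,K,C,mm,.015,40)
E
```

```text
[223 144  14  50 642] [ 15.  95. 168.] c [602.9 278.8] size [ 35.2 133.6] axis 0.5 z 0.0157
[295 166  17  17 160] [ 12. 163. 174.] c [588.9  81.4] size [33.6 34.2] axis 127.2 z 0.0107
[437 173  17  57 343] [ 14.  91. 148.] c [ 517.9 -304.9] size [ 35. 152.] axis 4.7 z 0.0167
[411 181  17  45 275] [ 15.  91. 155.] c [ 511.1 -232.1] size [ 34. 117.] axis 4.8 z 0.0177
[385 190  15  31 192] [ 15.   90.  160.5] c [ 504.3 -160.2] size [33.3 81.3] axis 4.4 z 0.0172
[362 203  11  10  87] [ 11. 165. 158.] c [498.3 -92.1] size [24.3 27. ] axis 90.2 z 0.0422
```

View pics/t3.png

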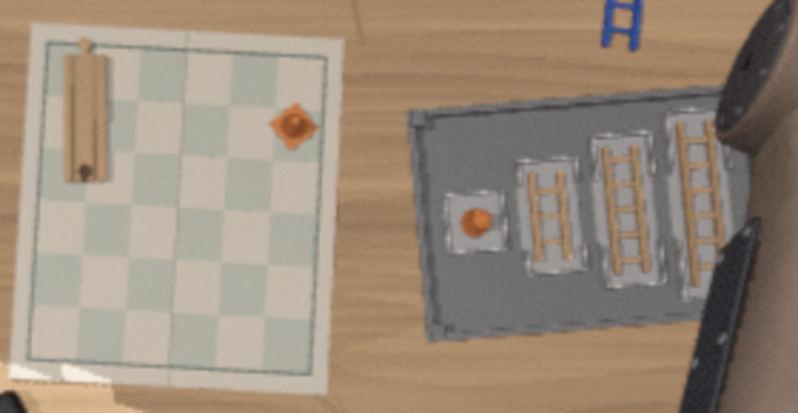

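The crop shows all three ladders flat and centred in their own bins: short (550,217), medium (627,210) and long (700,203). The pawn stands upright in the square bin at (477,222), and the track and cone haven't moved. I'll hand the job in.

```bash
python3 -c "
from station import arm
print(arm.job_done())"
```

```text
the job is handed in; nothing more can be done
None
```

The job is handed in at about 30 s of the 122 s allowed: on the last top view the three ladders lie flat in their own bins within about 2 mm of centre, the pawn stands upright in the square bin, and the railway piece and cone have not moved; the station gave no verdict.

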